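# Stop the tensile test stand and swing its counterweighted guard up

### The arm

A 6-joint arm with a two-finger parallel gripper is mounted at the origin on the work surface. World frame = base frame: x ahead of the robot, y to its left, z up, the work surface at z = 0. Lengths are in mm, angles in rad, forces in N, time in s.
With the tool pointing down it reaches from about 300 to 850 mm from the base axis. Payload 5.4 kg.
Tool frame: the origin (TCP) lies at the very end of the fingers, on their centre line; the grasp point (between the pads) lies 19 mm behind it; z points along the fingers, y is the line along which they close (so a half turn about z gives the same grasp; the last joint's range is limited). The gripper opens to 85 mm and grips with 20 to 120 N. Pads are 22 mm wide; open, the fingers measure 114 mm over their backs; the gripper's body (76 mm by 85 mm) begins 54 mm behind the grasp point. The pads swing forward as they close: fully open they stand 13 mm farther back than shut.
Start: joints at [-1.545, 0.158, 1.597, -0, 1.386, -0.21], TCP at [134.309, -559.077, 193.399] pointing down, gripper open.
Joint ranges: [-2.91, 2.91], [-0.94, 2.29], [0.18, 2.7], [-1.29, 4.43], [0.17, 2.64], [-3, 3]. Speed limits (rad/s): [2.57, 2.57, 3.14, 3.14, 3.14, 3.14].

### API

Orientations are given as a rotation vector (axis times angle).
In Python, from bench import read_state, grab_frame, get_calibration, hand_in gives the robot as it stands.
- The arm moves only by the tool send_rows, never from a script. Its argument "commands" is a list of rows, each an object of numbers: "tx", "ty", "tz": the shift along the tool's x, y, z in units of 1 m (1.0 is 1 m); "rx", "ry", "rz": the turn, a rotation vector about the tool's x, y, z in units of pi rad (1.0 is pi rad). A call has 1 to 20 rows; each row is the pose to reach, as a shift and turn from the pose commanded when the call began, along the tool's axes at that moment, turning the shorter way round; what a row does not reach only later rows make up. A row lasts 1/12 s, in which the tool goes at most 41.7 mm and 7.16 degrees, less where a joint would pass 70% of its speed; a pose out of reach is approached as far as the arm can. A call with a number of a shift or a turn outside -1 to 1 is refused whole. A call with a gripper value outside its range is refused whole. "jaw" is the opening, from 0 (shut) to 1 (fully open), set as the call begins (left out, the last holds). The fingers move at their own pace and stop on an object; "force" is the grip in N (left out, the last holds). Time passes only in rows, so rows that repeat a pose let the fingers close. It gives the time, the measured TCP pose, the force, the opening and the grip force at its end, in the units of the state.
- read_state(): the state, without advancing time (a new reading comes with each control period).
- grab_frame(name): name is "scene" or "top" or "wrist"; returns (picture, depth): 400x640x3 uint8, red, green, blue; 400x640 float32, mm along the optical axis (not along the pixel's ray), 0 where there is no reading.
- get_calibration(name): a dict with "K" (3x3 intrinsics, pixels), "R" (3x3) and "t" (3): a world point X has camera coordinates R X + t; the wrist camera has in their place "tool_from_camera" (4x4, takes a point from camera to tool coordinates, whose origin is the TCP and whose axes are the flange's). Camera axes: x right, y down, z forward; pixel columns grow to the right and rows downward; lengths in mm; the calibration is good to about 2 mm. A picture is of the moment at which its call begins: read the wrist's pose just before it. get_calibration takes no time and is no camera call.
- hand_in(): hands the job in; it is judged then, once.
The state is a dict: "time": time; "qpos": joint angles; "dq": joint speeds; "joint_torque": joint torques, N m; "ee_pos": TCP position; "tcp_rot": TCP orientation; "force": force on the tool from outside, world axes, zero at the start; "torque": the same for the moment, N m; "grip_width": opening from 0.0 (shut) to 1.0 (fully open); "grip_force": force on a finger pad.
Only numpy, scipy, OpenCV 4.12 (cv2) and the standard library are available. Lean on these libraries where they do the work, as an engineer would, in place of code of your own. Each camera call takes 0.05 s, during which the arm holds its last target. There are 200 camera calls.

### The job

The test is over and the next specimen has to go in: press the large stop key on the key box all the way down, then push the test stand's clear guard up by its front bar, past its balance point, so that it swings back onto its rear stops and stays raised by itself. Work with the fingertips only: push the guard up gently without gripping or throwing it, keep off the two small keys, and leave everything else on the bench where it stands.

Things in the scene. Friction and masses are not known exactly. Their poses are not given: they have to be found in the camera images.
- test_stand: Horizontal tensile test stand, fixed, 470 mm long (its y), bed 120 mm deep, 60 mm high; origin under its centre on the bench. Its front looks along its own -x, roughly to the robot; x and y are level. Pale-blue drive housing (150 x 85 mm, top 124 mm above the bench) at its -y end, end plate (top 135 mm) and dark force indicator at its +y end, the clear guard between.
- guard (a joint): Angle (rad) of the swing-up guard: clear sheets on two side arms, with round steel counterweights on their tails behind the hinge. 0 = closed, at rest; grows as the front goes up and back; 1.6 = wide open on its stops. It balances at about 0.91: below about 0.86 it falls shut, above about 0.97 it falls open by itself (damped) and stays. Lifting takes about 1.3 to 2 N at the bar, less as it rises.
- bar_mid (a point): Middle (on the axis) of the guard's front bar: level tube along the stand's y, 16 mm thick, 232 mm long, between the side arms' front ends, the clear front sheet rising from it. Closed: 120 mm above the bench, 190 mm in front of the hinge and 30 mm higher, 30 mm in front of the bed, so fingertips fit under it from in front. It runs on an arc of 192 mm radius, up to 282 mm high.
- guard_pivot (a point): Middle of the guard's hinge axis, which is level, along the stand's y, 90 mm above the bench and 100 mm behind the stand's origin; fixed to the stand.
- stop_top (a point): Centre of the top of the stop key: the large round black key, 38 mm in diameter, on a 54 mm collar, at the far end of the key box; its top is 58 mm above the bench, 10 mm above the collar. The key box (grey, 170 x 110 x 36 mm, fixed) stands to the left or right of the test stand and also has two small keys and a flat display.
- stop (a joint): Travel of the stop key in m: 0 up, 0.006 fully down; a spring pushes it back, about 5 N to hold it fully down.
- key_jog_top (a point): Centre of the top of a small round key, 16 mm in diameter on a 32 mm collar, 102 mm from the large key: not to be pressed.
- key_start_top (a point): Centre of the top of the other small round key, same size, 59 mm from the large key: not to be pressed.
- key_jog (a joint): Travel of the first small key in m, 0 up, 0.004 down.
- key_start (a joint): Travel of the second small key in m, 0 up, 0.004 down.
- specimen_tray: Loose grey tray of white test bars, 170 x 110 x 28 mm, on the other side of the stand from the key box; origin under its centre.
- plate: Loose white plate, 100 mm across, with a block of food sample on it, 36 mm high in all; in front of the stand; origin under its centre.
- cal_weight: Loose brass calibration weight with a knob, 42 mm in diameter, 70 mm high; in front of the stand; origin under its centre.
- platen: Loose steel compression platen, a disc 48 mm in diameter with a stub, 26 mm high, standing on top of the drive housing; origin under its centre.
- screwdriver: Loose screwdriver, 160 mm long, 26 mm thick, lying across the bench in front of the stand; origin under its middle.
- beaker: Loose glass beaker, 64 mm across, 85 mm high, standing close in front of the guard's left part; origin under its centre.
- grip_jaw: Loose spare grip jaw, a steel block 30 x 40 mm and 22 mm high with a knurled knob on one end, lying in front of the stand's drive housing; origin under its centre.

How it is judged:
By the outcome, as a careful person would: the job done as asked, in the order asked, and still so for the second after the job is handed in, with the robot touching nothing.
It also fails if it takes over 51 s, if anything falls off the work surface, if the arm or the gripper's body presses on something with over 40 N, if the wrist force passes 120 N, or if a joint passes its speed limit or range.

## Working session

There is one attempt and no reset: what is moved stays moved. The work goes in short steps, Python scripts to look and compute and a tool call to move; the robot and the scene stay as the last step left them, time stands still between calls to the robot, and variables do not carry over. Pictures are saved under pics/ and viewed, at most 12 in all, crops included, and the job is handed in when it is done.

Besides the shell and the picture viewer there is one more tool, called after ">>>" by a JSON object that holds its "api" and its "payload", one argument or row to a line. send_rows: Moves the arm, as the interface text tells. Its arguments: {"type":"object","properties":{"commands":{"type":"array","items":{"type":"object","properties":{"tx":{"type":"number","minimum":-1,"maximum":1},"ty":{"type":"number","minimum":-1,"maximum":1},"tz":{"type":"number","minimum":-1,"maximum":1},"rx":{"type":"number","minimum":-1,"maximum":1},"ry":{"type":"number","minimum":-1,"maximum":1},"rz":{"type":"number","minimum":-1,"maximum":1}}}},"jaw":{"type":"number"},"force":{"type":"number"}},"required":["commands"]}

```bash
mkdir -p pics; cat > h.py <<'E'
import numpy as np, cv2
from bench import *
def cloud(name):
    im,d=grab_frame(name); c=get_calibration(name)
    K,R,t=map(np.array,(c["K"],c["R"],c["t"]))
    v,u=np.mgrid[:400,:640]
    P=np.stack([(u-K[0,2])/K[0,0]*d,(v-K[1,2])/K[1,1]*d,d],-1)
    return im,d,(P-t.ravel())@R   # R^T (P-t)
E
python3 - <<'E'
from h import *
for n in("scene","top"):
    im,d,W=cloud(n); cv2.imwrite(f"pics/{n}.png",im[...,::-1]); np.savez(f"{n}.npz",im=im,d=d,W=W)
    c=get_calibration(n);print(n,np.array(c["K"]).round(1).tolist(),(-np.array(c["R"]).T@np.array(c["t"]).ravel()).round())
s=read_state();print(s)
E
```

```text
scene [[498.4, 0.0, 330.0], [0.0, 498.4, 199.9], [0.0, 0.0, 1.0]] [1546. -235. 1124.]
top [[371.9, 0.0, 322.3], [0.0, 371.9, 199.6], [0.0, 0.0, 1.0]] [ 494.  -24. 1087.]
{'time': 0.1, 'qpos': array([-1.54513621e+00,  1.59008855e-01,  1.59810316e+00, -9.73088879e-06,
        1.38622925e+00, -2.10061588e-01]), 'dq': array([-0.00047471, -0.00111915, -0.00385856,  0.00144261, -0.00068907,
        0.00137035]), 'joint_torque': array([ 4.11176497e-04, -3.96993041e+01, -3.32338250e+01, -2.03681188e-04,
        4.13865419e-03,  1.61444170e-06]), 'ee_pos': array([ 134.26979557, -558.47183342,  192.50417817]), 'tcp_rot': array([-3.11806736e+00, -3.69212077e-01, -2.37799429e-04]), 'force': array([-0.18257953,  0.04541743,  0.66231129]), 'torque': array([-0.03491542, -0.05859703, -0.0508053 ]), 'grip_force': 0.0, 'grip_width': 0.9986111491775124}
```

View pics/scene.png

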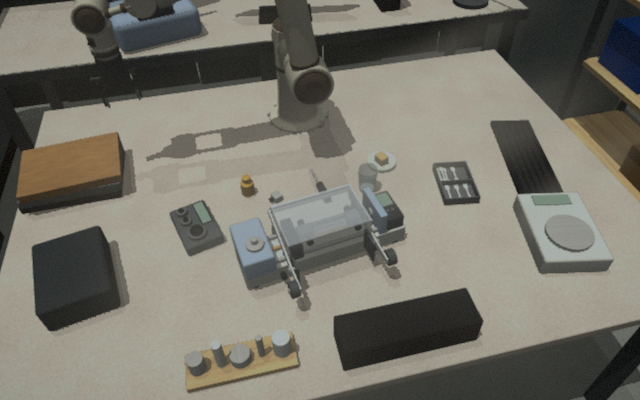

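View pics/top.png

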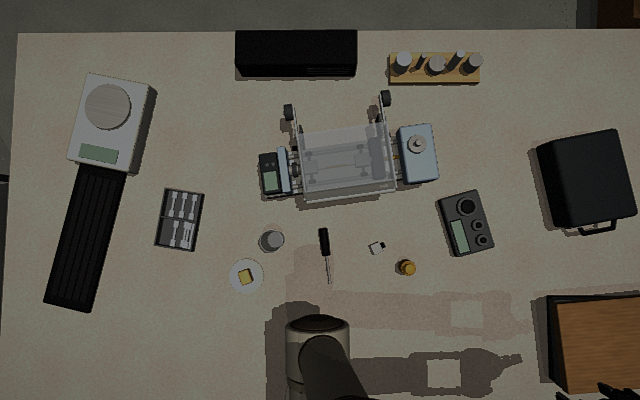

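The scene view shows the stand in the centre with the key box to its robot-side right. In the top view the stop key is near (466,206), the small keys at (477,226) and (480,240), the guard bar runs about (306,200) to (396,190), and the beaker is at (271,240).

```bash
python3 - <<'E'
from h import *
z=np.load("top.npz");im,W,d=z["im"],z["W"],z["d"]
c=get_calibration("top");K,R,t=[np.array(c[k]) for k in("K","R","t")];t=t.ravel();C=-R.T@t
def ray(u,v,h):
    r=R.T@np.linalg.inv(K)@[u,v,1];return (C+r*(h-C[2])/r[2]).round(1)
for n,u,v,h in[("stop",466,206,58),("k1",477,226,50),("k2",480,240,50),("barL",306,201,120),("barR",396,191,120),("platen",417,143,150),("beaker",271,240,85),("weight",405,268,70),("jaw",376,248,22),("plate",246,276,10),("cwL",288,112,90),("cwR",385,98,90)]:
    print(n,ray(u,v,h),"depth",W[v,u].round(1))
# drive housing blue mask
hsv=cv2.cvtColor(im,cv2.COLOR_RGB2HSV)
m=((abs(W[...,2]-124)<6)&(W[...,1]<0)&(W[...,0]>400)&(W[...,0]<800)).astype(np.uint8)
n,l,s,_=cv2.connectedComponentsWithStats(m);i=1+np.argmax(s[1:,4]);p=W[l==i][:,:2].astype(np.float32)
print("housing",len(p),cv2.minAreaRect(p))
def crop(x0,x1,y0,y1,n,f):cv2.imwrite(n,cv2.resize(cv2.convertScaleAbs(im[y0:y1,x0:x1,::-1],alpha=1.5),None,fx=f,fy=f,interpolation=cv2.INTER_CUBIC))
crop(250,510,90,285,"pics/c.png",3)
E
```

```text
stop [ 541.4 -390.6   58. ] depth [ 541.4 -390.5   58.2]
k1 [ 486.8 -422.4   50. ] depth [ 486.9 -419.9   56.6]
k2 [ 448.5 -429.8   50. ] depth [ 448.6 -429.7   50.1]
barL [549.9  44.6 120. ] depth [550.   44.7 118.1]
barR [ 576.8 -189.2  120. ] depth [ 586.9 -209.5    1.4]
platen [ 696.3 -237.8  150. ] depth [ 695.8 -237.3  152.3]
beaker [446.3 140.6  85. ] depth [442.5 153.7   4.6]
weight [ 373.  -220.5   70. ] depth [ 372.5 -221.4   65.7]
jaw [ 422.8 -148.4   22. ] depth [ 422.6 -148.7   20.1]
plate [339.  223.7  10. ] depth [343.  217.4  37.8]
cwL [795.1  98.   90. ] depth [788.6  95.3 111.6]
cwR [ 833.1 -166.3   90. ] depth [ 826.8 -163.6  108.7]
housing 1579 ((678.2783203125, -248.8917694091797), (150.1224365234375, 85.39130401611328), 8.336974143981934)
```

View pics/c.png

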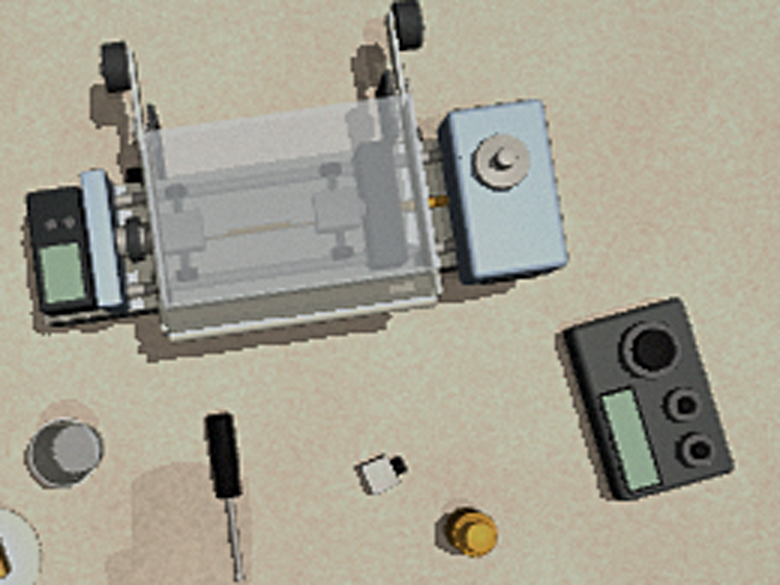

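The crop shows the stop key at crop (653,348), the small keys at (683,404) and (698,450), and the bar ends at (168,335) and (437,303). Cast onto their planes, these give stop at about (541,-395) and bar middle at about (563,-72), with stand yaw about 8°. The 59/102 mm key spacings and the housing centre agree with this. Next I shut the jaw and move above the stop key.

>>> {"api": "send_rows", "payload": {
  "commands": [
    {"tx": 0.03,"ty": -0.005,"tz": 0.0,"rz": 0.02},
    {"tx": 0.065,"ty": -0.01,"tz": 0.0,"rz": 0.04},
    {"tx": 0.1,"ty": -0.015,"tz": 0.0,"rz": 0.06},
    {"tx": 0.135,"ty": -0.02,"tz": 0.0,"rz": 0.075},
    {"tx": 0.17,"ty": -0.025,"tz": 0.0,"rz": 0.075},
    {"tx": 0.205,"ty": -0.03,"tz": 0.0,"rz": 0.075},
    {"tx": 0.24,"ty": -0.036,"tz": 0.01,"rz": 0.075},
    {"tx": 0.275,"ty": -0.042,"tz": 0.02,"rz": 0.075},
    {"tx": 0.31,"ty": -0.048,"tz": 0.03,"rz": 0.075},
    {"tx": 0.345,"ty": -0.054,"tz": 0.045,"rz": 0.075},
    {"tx": 0.38,"ty": -0.06,"tz": 0.06,"rz": 0.075},
    {"tx": 0.41,"ty": -0.0646,"tz": 0.075,"rz": 0.075},
    {"tx": 0.425,"ty": -0.0646,"tz": 0.09,"rz": 0.075},
    {"tx": 0.4335,"ty": -0.0646,"tz": 0.1,"rz": 0.075},
    {"tx": 0.4335,"ty": -0.0646,"tz": 0.1034,"rz": 0.075},
    {"tx": 0.4335,"ty": -0.0646,"tz": 0.1034,"rz": 0.075},
    {"tx": 0.4335,"ty": -0.0646,"tz": 0.1034,"rz": 0.075},
    {"tx": 0.4335,"ty": -0.0646,"tz": 0.1034,"rz": 0.075}
  ],
  "jaw": 0,
  "force": 20
}}

```text
schema error: expected keys tx, ty, tz, rx, ry, rz
```

```bash
python3 - <<'E'
from h import *
s=read_state();print(s["ee_pos"],s["tcp_rot"],s["force"],s["qpos"].round(2))
im,d=grab_frame("wrist");cv2.imwrite("pics/w.png",im[...,::-1])
E
```

```text
[ 134.26979557 -558.47183342  192.50417817] [-3.11806736e+00 -3.69212077e-01 -2.37799429e-04] [-0.18257953  0.04541743  0.66231129] [-1.55  0.16  1.6  -0.    1.39 -0.21]
```

View pics/w.png

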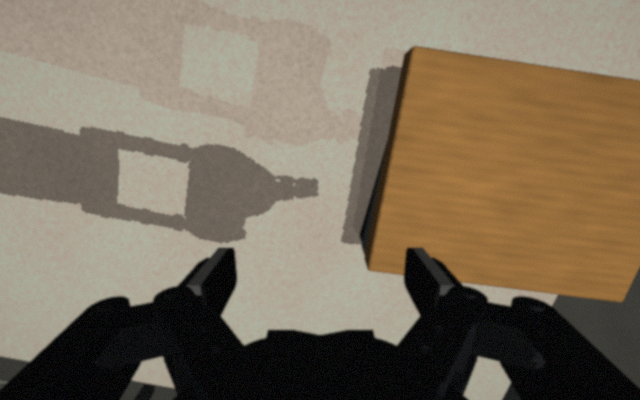

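The move was refused because every row needs all six keys, so this wrist picture is from the start pose: open fingers near (220,260) and (420,260), and a wooden box to the right. I'll resend with all the keys.

>>> {"api": "send_rows", "payload": {
  "commands": [
    {"tx": 0.03,"ty": -0.005,"tz": 0,"rx": 0,"ry": 0,"rz": 0.02},
    {"tx": 0.065,"ty": -0.01,"tz": 0,"rx": 0,"ry": 0,"rz": 0.04},
    {"tx": 0.1,"ty": -0.015,"tz": 0,"rx": 0,"ry": 0,"rz": 0.06},
    {"tx": 0.135,"ty": -0.02,"tz": 0,"rx": 0,"ry": 0,"rz": 0.075},
    {"tx": 0.17,"ty": -0.025,"tz": 0,"rx": 0,"ry": 0,"rz": 0.075},
    {"tx": 0.205,"ty": -0.03,"tz": 0,"rx": 0,"ry": 0,"rz": 0.075},
    {"tx": 0.24,"ty": -0.036,"tz": 0.01,"rx": 0,"ry": 0,"rz": 0.075},
    {"tx": 0.275,"ty": -0.042,"tz": 0.02,"rx": 0,"ry": 0,"rz": 0.075},
    {"tx": 0.31,"ty": -0.048,"tz": 0.03,"rx": 0,"ry": 0,"rz": 0.075},
    {"tx": 0.345,"ty": -0.054,"tz": 0.045,"rx": 0,"ry": 0,"rz": 0.075},
    {"tx": 0.38,"ty": -0.06,"tz": 0.06,"rx": 0,"ry": 0,"rz": 0.075},
    {"tx": 0.41,"ty": -0.0646,"tz": 0.075,"rx": 0,"ry": 0,"rz": 0.075},
    {"tx": 0.425,"ty": -0.0646,"tz": 0.09,"rx": 0,"ry": 0,"rz": 0.075},
    {"tx": 0.4335,"ty": -0.0646,"tz": 0.1,"rx": 0,"ry": 0,"rz": 0.075},
    {"tx": 0.4335,"ty": -0.0646,"tz": 0.1034,"rx": 0,"ry": 0,"rz": 0.075},
    {"tx": 0.4335,"ty": -0.0646,"tz": 0.1034,"rx": 0,"ry": 0,"rz": 0.075},
    {"tx": 0.4335,"ty": -0.0646,"tz": 0.1034,"rx": 0,"ry": 0,"rz": 0.075},
    {"tx": 0.4335,"ty": -0.0646,"tz": 0.1034,"rx": 0,"ry": 0,"rz": 0.075}
  ],
  "jaw": 0,
  "force": 20
}}

```text
time: 1.65
ee_pos: [540.2, -396.4, 91.4]
tcp_rot: [3.14, -0.002, 0.002]
force: [-0.8, 0.2, 0.5]
grip_width: 0.004
grip_force: 0.0
```

```bash
python3 - <<'E'
from h import *
s=read_state();print(s["time"],s["ee_pos"],s["tcp_rot"],s["force"],s["qpos"].round(2),s["grip_width"])
im,d=grab_frame("wrist");cv2.imwrite("pics/w2.png",im[...,::-1])
E
```

```text
1.65 [ 540.15351185 -396.37463824   91.37684611] [ 3.14010564e+00 -2.16475494e-03  1.62936177e-03] [-0.80548961  0.17243027  0.54258125] [-0.81  0.48  1.4  -0.    1.26  0.76] 0.0036924577635981046
```

View pics/w2.png

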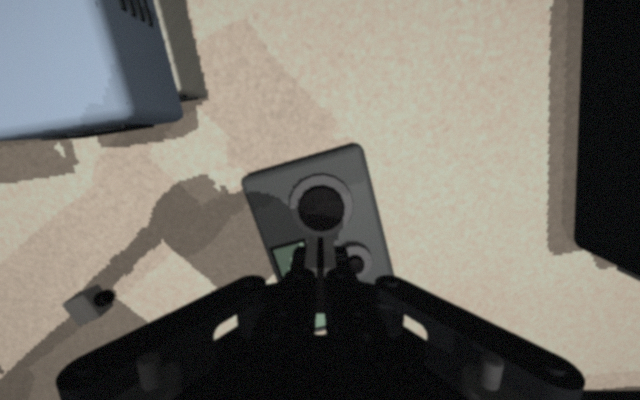

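The wrist view shows the stop key's black disc at (321,208), just ahead of the shut fingertips, and a small key at (355,263). I'll check its position from this view.

```bash
python3 - <<'E'
from h import *
from scipy.spatial.transform import Rotation as Ro
c=get_calibration("wrist");K=np.array(c["K"]);T=np.array(c["tool_from_camera"])
s=read_state();R=Ro.from_rotvec(s["tcp_rot"]).as_matrix();p=s["ee_pos"]
for u,v,h in[(321,208,58),(355,263,52)]:
    r=R@T[:3,:3]@np.linalg.inv(K)@[u,v,1];C=p+R@T[:3,3];print((C+r*(h-C[2])/r[2]).round(1))
E
```

```text
[ 544.3 -397.    58. ]
[ 493.1 -426.3   52. ]
```

The two views agree within 3 mm, so I'll press.

>>> {"api": "send_rows", "payload": {
  "commands": [
    {"tx": 0.002,"ty": 0,"tz": 0.01,"rx": 0,"ry": 0,"rz": 0},
    {"tx": 0.002,"ty": 0,"tz": 0.02,"rx": 0,"ry": 0,"rz": 0},
    {"tx": 0.002,"ty": 0,"tz": 0.027,"rx": 0,"ry": 0,"rz": 0},
    {"tx": 0.002,"ty": 0,"tz": 0.031,"rx": 0,"ry": 0,"rz": 0},
    {"tx": 0.002,"ty": 0,"tz": 0.034,"rx": 0,"ry": 0,"rz": 0},
    {"tx": 0.002,"ty": 0,"tz": 0.036,"rx": 0,"ry": 0,"rz": 0},
    {"tx": 0.002,"ty": 0,"tz": 0.037,"rx": 0,"ry": 0,"rz": 0},
    {"tx": 0.002,"ty": 0,"tz": 0.037,"rx": 0,"ry": 0,"rz": 0},
    {"tx": 0.002,"ty": 0,"tz": 0.037,"rx": 0,"ry": 0,"rz": 0}
  ]
}}

```text
time: 2.45
ee_pos: [543.0, -395.2, 53.4]
tcp_rot: [3.141, 0.0, 0.001]
force: [0.2, 0.8, -0.5]
grip_width: -0.001
grip_force: 0.0
```

>>> {"api": "send_rows", "payload": {
  "commands": [
    {"tx": 0,"ty": 0,"tz": 0.001,"rx": 0,"ry": 0,"rz": 0},
    {"tx": 0,"ty": 0,"tz": 0.002,"rx": 0,"ry": 0,"rz": 0},
    {"tx": 0,"ty": 0,"tz": 0.002,"rx": 0,"ry": 0,"rz": 0},
    {"tx": 0,"ty": 0,"tz": 0.002,"rx": 0,"ry": 0,"rz": 0}
  ]
}}

```text
time: 2.78
ee_pos: [542.7, -395.0, 51.0]
tcp_rot: [-3.142, -0.0, 0.0]
force: [-0.5, 0.2, 0.6]
grip_width: 0.002
grip_force: 0.0
```

```bash
python3 - <<'E'
from h import *
im,d=grab_frame("wrist");cv2.imwrite("pics/w3.png",im[...,::-1])
T=np.array(get_calibration("wrist")["tool_from_camera"]);K=np.array(get_calibration("wrist")["K"]);print(T.round(2).tolist())
v,u=np.mgrid[:400,:640];P=np.stack([(u-K[0,2])/K[0,0]*d,(v-K[1,2])/K[1,1]*d,d],-1)@T[:3,:3].T+T[:3,3]
m=(d>0)&(abs(P[...,0])<15)&(abs(P[...,1])<10)
print(m.sum(),np.percentile(P[m][:,2],[1,10,50,90,99]))
E
```

```text
[[0.0, -0.96, -0.27, 68.14], [1.0, 0.0, 0.0, -0.42], [-0.0, -0.27, 0.96, -180.42], [0.0, 0.0, 0.0, 1.0]]
8054 [-133.51012693 -130.57497044  -95.99894951   -7.88080348   -6.06504679]
```

View pics/w3.png

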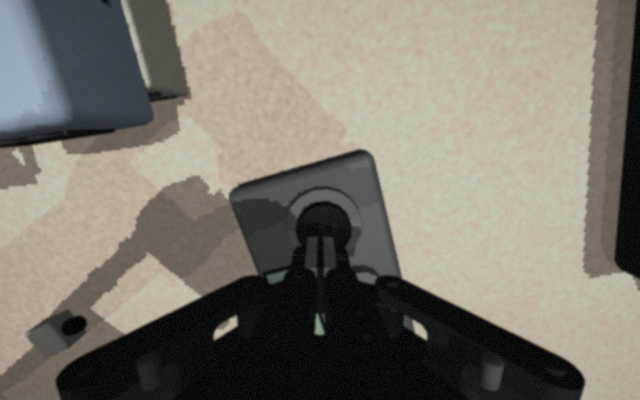

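The fingertips at (320,238) lie over the key disc at (325,228) but there's no force yet. The depth shows the tips about 6 mm short of the nominal TCP, so I'll continue down slowly.

>>> {"api": "send_rows", "payload": {
  "commands": [
    {"tx": 0.001,"ty": 0,"tz": 0.001,"rx": 0,"ry": 0,"rz": 0},
    {"tx": 0.002,"ty": 0,"tz": 0.002,"rx": 0,"ry": 0,"rz": 0},
    {"tx": 0.002,"ty": 0,"tz": 0.003,"rx": 0,"ry": 0,"rz": 0},
    {"tx": 0.002,"ty": 0,"tz": 0.003,"rx": 0,"ry": 0,"rz": 0},
    {"tx": 0.002,"ty": 0,"tz": 0.003,"rx": 0,"ry": 0,"rz": 0}
  ]
}}

```text
time: 3.25
ee_pos: [544.7, -394.9, 47.8]
tcp_rot: [-3.141, -0.0, 0.0]
force: [0.5, 1.0, -0.1]
grip_width: 0.001
grip_force: 0.0
```

>>> {"api": "send_rows", "payload": {
  "commands": [
    {"tx": 0,"ty": 0,"tz": 0.001,"rx": 0,"ry": 0,"rz": 0},
    {"tx": 0,"ty": 0,"tz": 0.002,"rx": 0,"ry": 0,"rz": 0},
    {"tx": 0,"ty": 0,"tz": 0.002,"rx": 0,"ry": 0,"rz": 0},
    {"tx": 0,"ty": 0,"tz": 0.002,"rx": 0,"ry": 0,"rz": 0}
  ]
}}

```text
time: 3.58
ee_pos: [544.6, -394.9, 45.9]
tcp_rot: [-3.141, -0.0, 0.0]
force: [-0.2, 0.4, -0.7]
grip_width: 0.003
grip_force: 0.0
```

```bash
python3 - <<'E'
from h import *
s=read_state();print(s["force"],s["joint_torque"].round(2),s["ee_pos"])
im,d,W=cloud("wrist") if 0 else (None,)*3
im,d,W=cloud("top")
m=(abs(W[...,0]-543)<35)&(abs(W[...,1]+395)<35)
q=im[m].max(-1);w=W[m];print(np.c_[w,q][::6].round(0).tolist())
E
```

```text
[-0.24155495  0.39648408 -0.68861076] [ -0.   -51.6  -30.59  -0.    -0.    -0.  ] [ 544.63717313 -394.92370609   45.86452485]
[[577.0, -362.0, 432.0, 134.0], [578.0, -375.0, 427.0, 42.0], [578.0, -386.0, 426.0, 134.0], [576.0, -372.0, 429.0, 54.0], [576.0, -382.0, 429.0, 133.0], [577.0, -398.0, 420.0, 125.0], [573.0, -365.0, 433.0, 92.0], [574.0, -376.0, 431.0, 136.0], [574.0, -389.0, 426.0, 131.0], [575.0, -404.0, 418.0, 119.0], [572.0, -370.0, 427.0, 84.0], [572.0, -379.0, 430.0, 136.0], [573.0, -391.0, 426.0, 131.0], [574.0, -406.0, 418.0, 118.0], [570.0, -369.0, 429.0, 114.0], [570.0, -379.0, 429.0, 134.0], [571.0, -390.0, 428.0, 132.0], [571.0, -404.0, 421.0, 122.0], [569.0, -365.0, 428.0, 66.0], [568.0, -374.0, 431.0, 136.0], [569.0, -386.0, 428.0, 134.0], [569.0, -399.0, 424.0, 130.0], [571.0, -419.0, 408.0, 28.0], [567.0, -370.0, 430.0, 134.0], [567.0, -381.0, 428.0, 136.0], [567.0, -392.0, 427.0, 134.0], [568.0, -405.0, 423.0, 125.0], [565.0, -361.0, 427.0, 43.0], [565.0, -369.0, 431.0, 134.0], [565.0, -380.0, 430.0, 138.0], [565.0, -391.0, 428.0, 133.0], [566.0, -405.0, 423
[... 10001 characters left out ...]
 326.0, 29.0], [511.0, -380.0, 349.0, 60.0], [510.0, -372.0, 388.0, 31.0], [510.0, -375.0, 402.0, 53.0], [510.0, -382.0, 410.0, 78.0], [509.0, -388.0, 418.0, 101.0], [509.0, -396.0, 422.0, 117.0], [509.0, -404.0, 427.0, 127.0], [509.0, -414.0, 428.0, 125.0], [509.0, -421.0, 433.0, 114.0], [514.0, -361.0, 37.0, 31.0], [514.0, -379.0, 34.0, 29.0], [514.0, -395.0, 35.0, 45.0], [510.0, -379.0, 280.0, 14.0], [510.0, -383.0, 299.0, 30.0], [509.0, -385.0, 321.0, 25.0], [509.0, -383.0, 350.0, 61.0], [508.0, -374.0, 390.0, 34.0], [511.0, -369.0, 39.0, 30.0], [512.0, -390.0, 34.0, 66.0], [512.0, -407.0, 34.0, 61.0], [509.0, -367.0, 37.0, 30.0], [509.0, -384.0, 34.0, 32.0], [509.0, -401.0, 36.0, 64.0]]
```

The key top still reads 57–58 mm, so it is untouched and the tips end well short of the TCP. I'll measure that from the wrist depth at the tips.

```bash
python3 - <<'E'
from h import *
im,d=grab_frame("wrist");c=get_calibration("wrist")
T=np.array(c["tool_from_camera"]);K=np.array(c["K"])
v,u=np.mgrid[:400,:640];P=np.stack([(u-K[0,2])/K[0,0]*d,(v-K[1,2])/K[1,1]*d,d],-1)@T[:3,:3].T+T[:3,3]
for vv in range(200,290,5):print(vv,[P[vv,uu].round(0).tolist() for uu in(312,330)],im[vv,312])
q=-T[:3,:3].T@T[:3,3];q=K@q;print("TCP px",q[:2]/q[2])
E
```

```text
200 [[20.0, -5.0, -3.0], [20.0, 6.0, -1.0]] [ 99 100  99]
205 [[17.0, -6.0, -2.0], [17.0, 6.0, -2.0]] [101 101 102]
210 [[16.0, -5.0, -9.0], [16.0, 6.0, -10.0]] [18 16 13]
215 [[13.0, -5.0, -13.0], [13.0, 6.0, -13.0]] [25 22 21]
220 [[10.0, -5.0, -13.0], [10.0, 6.0, -11.0]] [31 31 30]
225 [[6.0, -5.0, -11.0], [6.0, 6.0, -11.0]] [14 16 13]
230 [[3.0, -5.0, -12.0], [3.0, 6.0, -12.0]] [18  8  8]
235 [[-1.0, -5.0, -11.0], [-0.0, 6.0, -12.0]] [18 20 22]
240 [[11.0, -4.0, -47.0], [11.0, 5.0, -47.0]] [53 53 51]
245 [[11.0, -4.0, -53.0], [11.0, 5.0, -54.0]] [50 47 49]
250 [[11.0, -4.0, -58.0], [11.0, 4.0, -59.0]] [49 49 50]
255 [[11.0, -4.0, -64.0], [12.0, 4.0, -65.0]] [51 50 52]
260 [[11.0, -4.0, -69.0], [11.0, 4.0, -69.0]] [51 50 47]
265 [[12.0, -4.0, -75.0], [11.0, 4.0, -74.0]] [54 52 52]
270 [[12.0, -3.0, -80.0], [12.0, 4.0, -79.0]] [57 60 57]
275 [[12.0, -3.0, -82.0], [12.0, 4.0, -82.0]] [ 5 12  8]
280 [[12.0, -3.0, -86.0], [12.0, 3.0, -86.0]] [4 6 8]
285 [[12.0, -3.0, -91.0], [12.0, 3.0, -90.0]] [2 5 2]
TCP px [320.3588142 227.7175152]
```

The fingers actually end about 43 mm short of the reported TCP: the pad face at tool x=+11 runs to about z=-43. I'll continue down, slowing near the expected contact.

>>> {"api": "send_rows", "payload": {
  "commands": [
    {"tx": 0,"ty": 0,"tz": 0.004,"rx": 0,"ry": 0,"rz": 0},
    {"tx": 0,"ty": 0,"tz": 0.008,"rx": 0,"ry": 0,"rz": 0},
    {"tx": 0,"ty": 0,"tz": 0.012,"rx": 0,"ry": 0,"rz": 0},
    {"tx": 0,"ty": 0,"tz": 0.016,"rx": 0,"ry": 0,"rz": 0},
    {"tx": 0,"ty": 0,"tz": 0.02,"rx": 0,"ry": 0,"rz": 0},
    {"tx": 0,"ty": 0,"tz": 0.022,"rx": 0,"ry": 0,"rz": 0},
    {"tx": 0,"ty": 0,"tz": 0.022,"rx": 0,"ry": 0,"rz": 0},
    {"tx": 0,"ty": 0,"tz": 0.022,"rx": 0,"ry": 0,"rz": 0}
  ]
}}

```text
time: 4.35
ee_pos: [544.7, -394.9, 23.8]
tcp_rot: [-3.141, -0.0, 0.0]
force: [-0.2, 0.6, 0.8]
grip_width: 0.004
grip_force: 0.0
```

```bash
python3 - <<'E'
from h import *
s=read_state();p=s["ee_pos"];print(p,s["force"])
im,d=grab_frame("wrist");c=get_calibration("wrist")
T=np.array(c["tool_from_camera"]);K=np.array(c["K"])
v,u=np.mgrid[:400,:640];P=np.stack([(u-K[0,2])/K[0,0]*d,(v-K[1,2])/K[1,1]*d,d],-1)@T[:3,:3].T+T[:3,3]
for vv in range(210,256,3):print(vv,P[vv,312].round(1).tolist(),im[vv,312])
E
```

```text
[ 544.65142423 -394.91340587   23.79737665] [-0.17915051  0.6463773   0.8417623 ]
210 [20.0, -4.9, -24.2] [100  99  99]
213 [17.9, -5.0, -23.0] [101 100  98]
216 [16.4, -4.9, -24.2] [97 94 95]
219 [15.6, -4.9, -27.3] [39 38 40]
222 [14.8, -4.8, -30.1] [ 9 12 12]
225 [14.6, -4.7, -34.3] [26 25 28]
228 [12.9, -4.7, -34.5] [29 27 29]
231 [10.7, -4.7, -33.6] [25 22 20]
234 [9.0, -4.7, -33.7] [16 22 20]
237 [11.5, -4.4, -44.0] [42 41 36]
240 [11.4, -4.3, -47.8] [48 50 48]
243 [11.0, -4.3, -50.7] [51 48 49]
246 [11.2, -4.2, -54.6] [49 48 50]
249 [10.8, -4.1, -57.2] [48 47 46]
252 [11.1, -4.0, -61.1] [48 45 44]
255 [11.1, -3.9, -64.1] [49 48 49]
```

The tips at tool z≈-42.5 are now about 8 mm above the key top at -34, so I'll close the gap and press step by step.

>>> {"api": "send_rows", "payload": {
  "commands": [
    {"tx": -0.002,"ty": 0,"tz": 0.002,"rx": 0,"ry": 0,"rz": 0},
    {"tx": -0.002,"ty": 0,"tz": 0.005,"rx": 0,"ry": 0,"rz": 0},
    {"tx": -0.002,"ty": 0,"tz": 0.008,"rx": 0,"ry": 0,"rz": 0},
    {"tx": -0.002,"ty": 0,"tz": 0.01,"rx": 0,"ry": 0,"rz": 0},
    {"tx": -0.002,"ty": 0,"tz": 0.011,"rx": 0,"ry": 0,"rz": 0},
    {"tx": -0.002,"ty": 0,"tz": 0.011,"rx": 0,"ry": 0,"rz": 0},
    {"tx": -0.002,"ty": 0,"tz": 0.011,"rx": 0,"ry": 0,"rz": 0}
  ]
}}

```text
time: 4.98
ee_pos: [542.9, -395.5, 14.2]
tcp_rot: [3.141, 0.0, 0.0]
force: [-2.3, 1.0, 6.9]
grip_width: -0.001
grip_force: 3.5
```

>>> {"api": "send_rows", "payload": {
  "commands": [
    {"tx": 0,"ty": 0,"tz": 0.001,"rx": 0,"ry": 0,"rz": 0},
    {"tx": 0,"ty": 0,"tz": 0.0015,"rx": 0,"ry": 0,"rz": 0},
    {"tx": 0,"ty": 0,"tz": 0.002,"rx": 0,"ry": 0,"rz": 0},
    {"tx": 0,"ty": 0,"tz": 0.002,"rx": 0,"ry": 0,"rz": 0},
    {"tx": 0,"ty": 0,"tz": 0.002,"rx": 0,"ry": 0,"rz": 0}
  ]
}}

```text
time: 5.4
ee_pos: [543.0, -395.6, 14.0]
tcp_rot: [3.141, 0.001, -0.0]
force: [-5.9, 4.1, 16.8]
grip_width: 0.005
grip_force: 8.3
```

The force is rising stiffly, as at a hard stop. I'll check with wrist depth that the key is level with its pressed height and not jammed otherwise.

```bash
python3 - <<'E'
from h import *
s=read_state();p=s["ee_pos"]
im,d=grab_frame("wrist");c=get_calibration("wrist")
T=np.array(c["tool_from_camera"]);K=np.array(c["K"])
v,u=np.mgrid[:400,:640];P=np.stack([(u-K[0,2])/K[0,0]*d,(v-K[1,2])/K[1,1]*d,d],-1)@T[:3,:3].T+T[:3,3]
for vv in range(200,250,3):print(vv,[(P[vv,uu]*[1,1,-1]+[0,0,p[2]]).round(1).tolist() for uu in (312,340)],im[vv,312])
cv2.imwrite("pics/w4.png",cv2.resize(cv2.convertScaleAbs(im[150:330,200:450,::-1],alpha=2),None,fx=3,fy=3))
E
```

```text
200 [[25.5, -4.9, 36.1], [25.2, 11.4, 35.2]] [71 75 74]
203 [[26.0, -4.7, 44.2], [24.4, 11.2, 38.6]] [36 38 38]
206 [[25.1, -4.6, 47.2], [24.8, 10.7, 46.0]] [76 73 74]
209 [[23.5, -4.6, 47.5], [23.3, 10.7, 46.8]] [99 98 99]
212 [[21.9, -4.6, 48.0], [22.1, 10.6, 48.5]] [102 101  99]
215 [[20.3, -4.6, 48.3], [20.2, 10.6, 48.0]] [100  99 100]
218 [[18.7, -4.6, 48.5], [18.3, 10.7, 47.4]] [99 96 97]
221 [[17.5, -4.6, 50.0], [16.7, 10.7, 47.9]] [46 44 45]
224 [[16.4, -4.6, 51.7], [15.5, 10.6, 49.3]] [26 22 21]
227 [[14.5, -4.6, 51.3], [14.3, 10.6, 50.8]] [33 26 31]
230 [[13.2, -4.6, 52.4], [12.5, 10.6, 50.7]] [31 30 32]
233 [[10.9, -4.6, 50.9], [11.2, 10.6, 51.6]] [30 29 33]
236 [[9.4, -4.6, 51.7], [9.1, 10.6, 50.9]] [26 26 28]
239 [[11.1, -4.4, 59.8], [7.7, 10.6, 51.7]] [47 47 46]
242 [[11.3, -4.3, 64.0], [6.3, 10.6, 52.5]] [50 48 50]
245 [[11.3, -4.2, 67.6], [4.4, 10.6, 52.3]] [51 48 48]
248 [[11.2, -4.1, 70.9], [7.2, 9.9, 62.3]] [51 50 50]
```

View pics/w4.png

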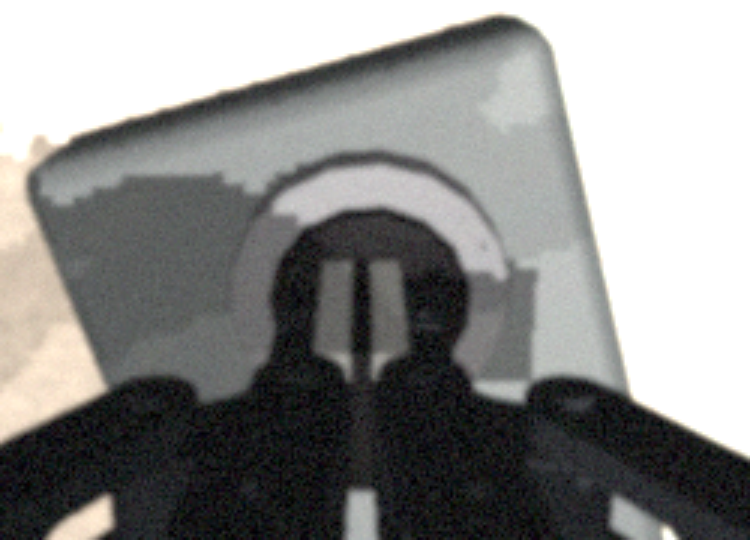

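The key top reads 51.7 mm against 58 mm up, so it is fully down; the true fingertip is about 38 mm short of the TCP. The crop shows the fingertips at (360,300) on the black key, well clear of the small keys. Next I lift, cross to the bar's front at height, and pitch up 55°.

>>> {"api": "send_rows", "payload": {
  "commands": [
    {"tx": 0,"ty": 0,"tz": -0.01,"rx": 0,"ry": 0,"rz": 0},
    {"tx": 0,"ty": 0,"tz": -0.035,"rx": 0,"ry": 0,"rz": 0},
    {"tx": 0,"ty": 0,"tz": -0.07,"rx": 0,"ry": 0,"rz": 0},
    {"tx": 0,"ty": 0,"tz": -0.105,"rx": 0,"ry": 0,"rz": 0},
    {"tx": 0,"ty": 0,"tz": -0.14,"rx": 0,"ry": 0,"rz": 0},
    {"tx": -0.005,"ty": -0.02,"tz": -0.17,"rx": 0,"ry": 0,"rz": 0},
    {"tx": -0.015,"ty": -0.045,"tz": -0.19,"rx": 0,"ry": 0.02,"rz": 0},
    {"tx": -0.025,"ty": -0.075,"tz": -0.2,"rx": 0,"ry": 0.05,"rz": 0},
    {"tx": -0.035,"ty": -0.105,"tz": -0.209,"rx": 0,"ry": 0.08,"rz": 0},
    {"tx": -0.045,"ty": -0.135,"tz": -0.209,"rx": 0,"ry": 0.11,"rz": 0},
    {"tx": -0.055,"ty": -0.165,"tz": -0.209,"rx": 0,"ry": 0.14,"rz": 0},
    {"tx": -0.063,"ty": -0.195,"tz": -0.209,"rx": 0,"ry": 0.17,"rz": 0},
    {"tx": -0.063,"ty": -0.225,"tz": -0.209,"rx": 0,"ry": 0.2,"rz": 0},
    {"tx": -0.063,"ty": -0.255,"tz": -0.209,"rx": 0,"ry": 0.23,"rz": 0},
    {"tx": -0.063,"ty": -0.285,"tz": -0.209,"rx": 0,"ry": 0.26,"rz": 0},
    {"tx": -0.063,"ty": -0.31,"tz": -0.209,"rx": 0,"ry": 0.29,"rz": 0},
    {"tx": -0.063,"ty": -0.323,"tz": -0.209,"rx": 0,"ry": 0.3056,"rz": 0},
    {"tx": -0.063,"ty": -0.323,"tz": -0.209,"rx": 0,"ry": 0.3056,"rz": 0},
    {"tx": -0.063,"ty": -0.323,"tz": -0.209,"rx": 0,"ry": 0.3056,"rz": 0},
    {"tx": -0.063,"ty": -0.323,"tz": -0.209,"rx": 0,"ry": 0.3056,"rz": 0}
  ]
}}

```text
time: 7.12
ee_pos: [497.2, -79.1, 218.6]
tcp_rot: [-2.788, -0.006, -1.444]
force: [-0.8, 0.1, -0.2]
grip_width: -0.0
grip_force: 0.0
```

```bash
python3 - <<'E'
from h import *
from scipy.spatial.transform import Rotation as Ro
s=read_state();print(s["time"],s["ee_pos"],s["force"],s["qpos"].round(2));R=Ro.from_rotvec(s["tcp_rot"]).as_matrix();print(R.round(3))
im,d=grab_frame("wrist");cv2.imwrite("pics/w5.png",cv2.convertScaleAbs(im[...,::-1],alpha=1.5))
c=get_calibration("wrist");T=np.array(c["tool_from_camera"]);K=np.array(c["K"])
B=np.array([563,-72,120.]);y=np.array([-np.sin(.14),np.cos(.14),0])
for k in(-116,0,116):
    q=T[:3,:3].T@(R.T@(B+k*y-s["ee_pos"])-T[:3,3]);q=K@q;print(k,(q[:2]/q[2]).round(1))
E
```

```text
7.1167 [497.18423251 -79.10148236 218.55967076] [-0.78128671  0.11317335 -0.20249142] [-0.9  -0.94  2.63  0.89  0.97  0.32]
[[ 0.577  0.004  0.817]
 [ 0.002 -1.     0.003]
 [ 0.817  0.    -0.577]]
-116 [415.5 216.8]
0 [314.  228.2]
116 [205.8 240.5]
```

View pics/w5.png

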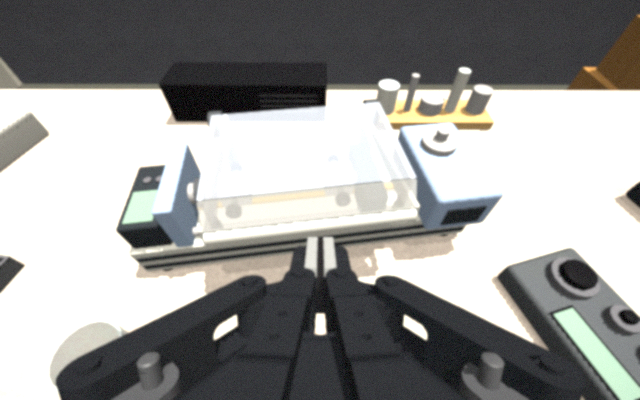

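The arm came within about 20 mm of the commanded point but is folded to its limits (q2=-0.94, q3=2.63). The view shows the bar from about (205,235) to (415,215), as predicted, with the fingertips at (320,245). A 45° pitch with yaw -10° should relieve the fold.

```bash
cat >> h.py <<'E'
from scipy.spatial.transform import Rotation as Ro
def tool(b,yaw):
    b,y=np.radians([b,yaw]);c,s=np.cos(y),np.sin(y)
    z=np.array([np.cos(b)*c,np.cos(b)*s,-np.sin(b)]);x=np.array([np.sin(b)*c,np.sin(b)*s,np.cos(b)])
    return np.stack([x,np.cross(z,x),z],1)
B0=np.array([563,-72,120.]);sx=np.array([np.cos(.14),np.sin(.14),0]);piv=B0+190*sx-[0,0,30]
def bar(th):
    f=np.arctan2(30,190)+th;return piv-192.35*np.cos(f)*sx+[0,0,192.35*np.sin(f)]
def tcp(th,R,along=18,gap=0):return bar(th)-(19+gap)*R[:,0]+(along+38)*R[:,2]
def rows(p0,R0,targets):
    for p,R in targets:
        d=R0.T@(p-p0)/1000;r=Ro.from_matrix(R0.T@R).as_rotvec()/np.pi;print(d.round(4),r.round(4),p.round())
def now():
    s=read_state();return s["ee_pos"],Ro.from_rotvec(s["tcp_rot"]).as_matrix()
E
python3 - <<'E'
from h import *
R=tool(45,-10);p0,R0=now()
rows(p0,R0,[(tcp(0,R,-42,8)+[0,0,60],R),(tcp(0,R,-42,8),R)])
E
```

```text
[-0.0197 -0.011   0.068 ] [-0.0434 -0.0542  0.0368] [541. -68. 164.]
[-0.0687 -0.0111  0.1026] [-0.0434 -0.0542  0.0368] [541. -68. 104.]
```

>>> {"api": "send_rows", "payload": {
  "commands": [
    {"tx": -0.003,"ty": -0.002,"tz": 0.01,"rx": -0.008,"ry": -0.01,"rz": 0.007},
    {"tx": -0.008,"ty": -0.005,"tz": 0.027,"rx": -0.017,"ry": -0.022,"rz": 0.015},
    {"tx": -0.013,"ty": -0.008,"tz": 0.045,"rx": -0.03,"ry": -0.036,"rz": 0.025},
    {"tx": -0.018,"ty": -0.01,"tz": 0.06,"rx": -0.04,"ry": -0.05,"rz": 0.034},
    {"tx": -0.0197,"ty": -0.011,"tz": 0.068,"rx": -0.0434,"ry": -0.0542,"rz": 0.0368},
    {"tx": -0.0197,"ty": -0.011,"tz": 0.068,"rx": -0.0434,"ry": -0.0542,"rz": 0.0368},
    {"tx": -0.0197,"ty": -0.011,"tz": 0.068,"rx": -0.0434,"ry": -0.0542,"rz": 0.0368},
    {"tx": -0.0197,"ty": -0.011,"tz": 0.068,"rx": -0.0434,"ry": -0.0542,"rz": 0.0368}
  ]
}}

```text
time: 7.83
ee_pos: [541.2, -67.6, 162.4]
tcp_rot: [2.834, -0.25, 1.174]
force: [-0.3, -0.5, 0.4]
grip_width: 0.002
grip_force: 0.0
```

```bash
python3 - <<'E'
from h import *
s=read_state();p0,R0=now();R=tool(45,-10);print(s["time"],p0,s["qpos"].round(2),R0.round(3).tolist())
print(Ro.from_matrix(R0.T@R).as_rotvec())
rows(p0,R0,[(tcp(0,R,-42,8),R),(tcp(0,R,18,8),R)])
E
```

```text
7.8333 [541.20605008 -67.63547257 162.43185806] [-0.49 -0.52  2.45  0.48  0.5   0.91] [[0.696, -0.174, 0.696], [-0.125, -0.985, -0.121], [0.707, -0.003, -0.707]]
[-0.00175697  0.00032827 -0.00187839]
[-0.0413  0.0007  0.0417] [-0.0006  0.0001 -0.0006] [541. -68. 104.]
[-0.0413  0.0008  0.1017] [-0.0006  0.0001 -0.0006] [583. -76.  61.]
```

Reached with joint margin. Now I lower to the pre-point, then slide under the bar with 8 mm clearance.

>>> {"api": "send_rows", "payload": {
  "commands": [
    {"tx": -0.01,"ty": 0,"tz": 0.01,"rx": 0,"ry": 0,"rz": 0},
    {"tx": -0.025,"ty": 0,"tz": 0.025,"rx": 0,"ry": 0,"rz": 0},
    {"tx": -0.036,"ty": 0,"tz": 0.036,"rx": 0,"ry": 0,"rz": 0},
    {"tx": -0.0413,"ty": 0,"tz": 0.042,"rx": 0,"ry": 0,"rz": 0},
    {"tx": -0.0413,"ty": 0,"tz": 0.045,"rx": 0,"ry": 0,"rz": 0},
    {"tx": -0.0413,"ty": 0.0005,"tz": 0.055,"rx": 0,"ry": 0,"rz": 0},
    {"tx": -0.0413,"ty": 0.0005,"tz": 0.065,"rx": 0,"ry": 0,"rz": 0},
    {"tx": -0.0413,"ty": 0.0005,"tz": 0.075,"rx": 0,"ry": 0,"rz": 0},
    {"tx": -0.0413,"ty": 0.0005,"tz": 0.085,"rx": 0,"ry": 0,"rz": 0},
    {"tx": -0.0413,"ty": 0.0008,"tz": 0.095,"rx": 0,"ry": 0,"rz": 0},
    {"tx": -0.0413,"ty": 0.0008,"tz": 0.1017,"rx": 0,"ry": 0,"rz": 0},
    {"tx": -0.0413,"ty": 0.0008,"tz": 0.1017,"rx": 0,"ry": 0,"rz": 0},
    {"tx": -0.0413,"ty": 0.0008,"tz": 0.1017,"rx": 0,"ry": 0,"rz": 0}
  ]
}}

```text
time: 8.92
ee_pos: [583.2, -75.5, 61.1]
tcp_rot: [2.834, -0.251, 1.174]
force: [-0.2, -0.6, -0.2]
grip_width: -0.001
grip_force: 0.0
```

```bash
python3 - <<'E'
from h import *
s=read_state();p0,R0=now();R=tool(45,-10);print(s["time"],p0,s["force"],s["qpos"].round(2),Ro.from_matrix(R0.T@R).as_rotvec())
rows(p0,R0,[(tcp(t,R),R) for t in np.arange(0,1.16,.05)])
im,d=grab_frame("wrist");cv2.imwrite("pics/w6.png",cv2.convertScaleAbs(im[...,::-1],alpha=1.5))
E
```

```text
8.9167 [583.18008812 -75.53509915  61.07392077] [-0.17659823 -0.60572741 -0.15894065] [-0.45 -0.09  2.38  1.17  0.21  0.22] [-0.00167743  0.00045168 -0.00260179]
[ 0.0082  0.     -0.0002] [-0.0005  0.0001 -0.0008] [589. -77.  67.]
[ 0.016  -0.0006 -0.0057] [-0.0005  0.0001 -0.0008] [590. -76.  76.]
[ 0.0241 -0.0013 -0.0108] [-0.0005  0.0001 -0.0008] [593. -76.  86.]
[ 0.0325 -0.0021 -0.0156] [-0.0005  0.0001 -0.0008] [595. -76.  95.]
[ 0.041  -0.0031 -0.0199] [-0.0005  0.0001 -0.0008] [598. -75. 104.]
[ 0.0497 -0.0043 -0.0238] [-0.0005  0.0001 -0.0008] [602. -75. 113.]
[ 0.0586 -0.0055 -0.0273] [-0.0005  0.0001 -0.0008] [606. -74. 122.]
[ 0.0676 -0.007  -0.0303] [-0.0005  0.0001 -0.0008] [610. -73. 130.]
[ 0.0767 -0.0085 -0.0329] [-0.0005  0.0001 -0.0008] [615. -73. 139.]
[ 0.086  -0.0101 -0.035 ] [-0.0005  0.0001 -0.0008] [620. -72. 147.]
[ 0.0953 -0.0119 -0.0367] [-0.0005  0.0001 -0.0008] [626. -71. 154.]
[ 0.1046 -0.0138 -0.0379] [-0.0005  0.0001 -0.0008] [632. -70. 162.]
[ 0.114  -0.0158 -0.0386] [-0.0005  0.0001 -0.0008] [638. -70. 169.]
[ 0.1234 -0.018  -0.0389] [-0.0005  0.0001 -0.0008] [645. -69. 176.]
[ 0.1327 -0.0202 -0.0387] [-0.0005  0.0001 -0.0008] [652. -68. 182.]
[ 0.142  -0.0225 -0.038 ] [-0.0005  0.0001 -0.0008] [659. -67. 188.]
[ 0.1513 -0.0249 -0.0369] [-0.0005  0.0001 -0.0008] [667. -65. 194.]
[ 0.1604 -0.0274 -0.0353] [-0.0005  0.0001 -0.0008] [675. -64. 200.]
[ 0.1694 -0.03   -0.0332] [-0.0005  0.0001 -0.0008] [683. -63. 204.]
[ 0.1783 -0.0326 -0.0307] [-0.0005  0.0001 -0.0008] [692. -62. 209.]
[ 0.1871 -0.0353 -0.0278] [-0.0005  0.0001 -0.0008] [700. -61. 213.]
[ 0.1956 -0.0381 -0.0244] [-0.0005  0.0001 -0.0008] [709. -60. 217.]
[ 0.204  -0.0409 -0.0205] [-0.0005  0.0001 -0.0008] [718. -58. 220.]
[ 0.2121 -0.0438 -0.0163] [-0.0005  0.0001 -0.0008] [727. -57. 223.]
```

View pics/w6.png

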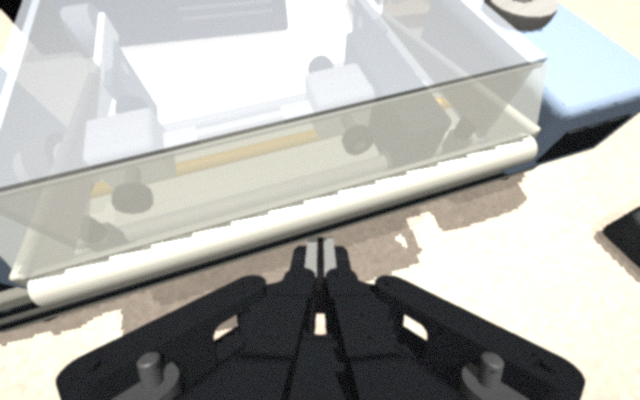

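The tip at (320,240) still shows in front of the bar, whose lower edge is near (320,228). I'll measure the bar in the tool frame from depth.

```bash
python3 - <<'E'
from h import *
p0,R0=now()
im,d=grab_frame("wrist");c=get_calibration("wrist")
T=np.array(c["tool_from_camera"]);K=np.array(c["K"])
v,u=np.mgrid[:400,:640];P=np.stack([(u-K[0,2])/K[0,0]*d,(v-K[1,2])/K[1,1]*d,d],-1)@T[:3,:3].T+T[:3,3]
for vv in range(188,262,4):print(vv,[x for uu in(312,340,370) for x in (P[vv,uu].round(0).tolist(),(R0@P[vv,uu]+p0).round(0).tolist())],im[vv,312])
print("expected bar in tool",R0.T@(B0-p0))
E
```

```text
188 [[41.0, -4.0, -61.0], [570.0, -69.0, 133.0], [40.0, 9.0, -54.0], [572.0, -83.0, 127.0], [40.0, 23.0, -54.0], [569.0, -96.0, 127.0]] [134 134 126]
192 [[39.0, -4.0, -61.0], [569.0, -69.0, 132.0], [39.0, 9.0, -57.0], [569.0, -82.0, 129.0], [38.0, 23.0, -55.0], [567.0, -96.0, 127.0]] [146 143 137]
196 [[37.0, -4.0, -58.0], [569.0, -69.0, 128.0], [37.0, 9.0, -57.0], [567.0, -82.0, 128.0], [36.0, 23.0, -55.0], [566.0, -95.0, 126.0]] [128 125 117]
200 [[35.0, -4.0, -58.0], [568.0, -69.0, 127.0], [35.0, 9.0, -59.0], [565.0, -81.0, 127.0], [34.0, 23.0, -56.0], [564.0, -95.0, 125.0]] [189 193 191]
204 [[34.0, -4.0, -60.0], [565.0, -68.0, 128.0], [33.0, 9.0, -58.0], [564.0, -81.0, 125.0], [32.0, 23.0, -54.0], [564.0, -95.0, 122.0]] [198 201 206]
208 [[32.0, -4.0, -61.0], [564.0, -68.0, 127.0], [31.0, 9.0, -58.0], [563.0, -81.0, 124.0], [30.0, 23.0, -53.0], [563.0, -96.0, 119.0]] [197 202 195]
212 [[30.0, -4.0, -61.0], [562.0, -68.0, 126.0], [30.0, 9.0, -59.0], [561.0, -81.0, 123.0], [-3.0, 41.0, 44.0], [604.0, -121.0, 28.0]] [189 186 173]
216 [[29.0, -4.0, -62.0], [561.0, -68.0, 125.0], [2
[... 1086 characters left out ...]
87.0, -121.0, -0.0]] [127 126 121]
248 [[11.0, -4.0, -56.0], [552.0, -66.0, 108.0], [7.0, 10.0, -49.0], [553.0, -80.0, 100.0], [-37.0, 44.0, 48.0], [583.0, -120.0, 1.0]] [132 130 126]
252 [[11.0, -4.0, -62.0], [549.0, -65.0, 113.0], [7.0, 10.0, -53.0], [549.0, -79.0, 104.0], [-40.0, 44.0, 46.0], [579.0, -119.0, 0.0]] [124 125 122]
256 [[11.0, -4.0, -65.0], [546.0, -65.0, 114.0], [7.0, 9.0, -57.0], [547.0, -78.0, 106.0], [-43.0, 43.0, 44.0], [576.0, -118.0, -0.0]] [128 128 124]
260 [[11.0, -4.0, -69.0], [543.0, -65.0, 118.0], [6.0, 9.0, -60.0], [544.0, -78.0, 108.0], [-45.0, 43.0, 40.0], [572.0, -117.0, 1.0]] [126 126 121]
expected bar in tool [ 2.72813018e+01  2.13281575e-02 -5.60435297e+01]
```

The bar axis measures about (27, -54) in the tool frame, against (27, -56) expected. The tip really is 16 mm past it with 8 mm clearance below, so I start lifting slowly.

>>> {"api": "send_rows", "payload": {
  "commands": [
    {"tx": 0.003,"ty": 0,"tz": 0,"rx": 0,"ry": 0,"rz": 0},
    {"tx": 0.006,"ty": 0,"tz": 0,"rx": 0,"ry": 0,"rz": 0},
    {"tx": 0.008,"ty": 0,"tz": 0,"rx": 0,"ry": 0,"rz": 0},
    {"tx": 0.01,"ty": 0,"tz": -0.0015,"rx": 0,"ry": 0,"rz": 0},
    {"tx": 0.013,"ty": -0.0003,"tz": -0.0035,"rx": 0,"ry": 0,"rz": 0},
    {"tx": 0.016,"ty": -0.0006,"tz": -0.0057,"rx": 0,"ry": 0,"rz": 0},
    {"tx": 0.02,"ty": -0.001,"tz": -0.0083,"rx": 0,"ry": 0,"rz": 0},
    {"tx": 0.0241,"ty": -0.0013,"tz": -0.0108,"rx": 0,"ry": 0,"rz": 0},
    {"tx": 0.0283,"ty": -0.0017,"tz": -0.0132,"rx": 0,"ry": 0,"rz": 0},
    {"tx": 0.0325,"ty": -0.0021,"tz": -0.0156,"rx": 0,"ry": 0,"rz": 0},
    {"tx": 0.0367,"ty": -0.0026,"tz": -0.0178,"rx": 0,"ry": 0,"rz": 0},
    {"tx": 0.041,"ty": -0.0031,"tz": -0.0199,"rx": 0,"ry": 0,"rz": 0}
  ]
}}

```text
time: 10.02
ee_pos: [596.7, -73.9, 102.1]
tcp_rot: [2.837, -0.249, 1.169]
force: [-4.6, 0.2, 0.5]
grip_width: -0.001
grip_force: 1.6
```

```bash
cat > chk.py <<'E'
from h import *
s=read_state();p0,R0=now();R=tool(45,-10);print(s["time"],p0.round(1),s["force"].round(1),s["qpos"].round(2))
im,d=grab_frame("wrist");c=get_calibration("wrist")
T=np.array(c["tool_from_camera"]);K=np.array(c["K"])
v,u=np.mgrid[:400,:640];P=np.stack([(u-K[0,2])/K[0,0]*d,(v-K[1,2])/K[1,1]*d,d],-1)@T[:3,:3].T+T[:3,3]
for uu in(290,345):
  for vv in range(190,250,6):print(uu,vv,P[vv,uu].round(0).tolist(),(R0@P[vv,uu]+p0).round(0).tolist(),im[vv,uu])
print("pred bar in tool at 0.2..",[(R0.T@(bar(t)-p0)).round(0).tolist() for t in(0,.2,.4,.6,.8,1)])
E
python3 chk.py
```

```text
10.0167 [596.7 -73.9 102.1] [-4.6  0.2  0.5] [-0.43 -0.16  2.33  0.73  0.27  0.67]
290 190 [40.0, -13.0, -61.0] [585.0, -58.0, 173.0] [145 140 125]
290 196 [37.0, -14.0, -60.0] [584.0, -58.0, 171.0] [156 153 144]
290 202 [34.0, -14.0, -59.0] [582.0, -58.0, 168.0] [156 155 146]
290 208 [32.0, -14.0, -59.0] [580.0, -57.0, 167.0] [152 152 144]
290 214 [29.0, -14.0, -59.0] [579.0, -57.0, 164.0] [155 154 145]
290 220 [26.0, -14.0, -60.0] [576.0, -56.0, 163.0] [139 138 131]
290 226 [23.0, -14.0, -60.0] [574.0, -56.0, 161.0] [181 185 178]
290 232 [21.0, -14.0, -61.0] [571.0, -56.0, 160.0] [185 188 192]
290 238 [18.0, -14.0, -61.0] [569.0, -55.0, 158.0] [181 182 168]
290 244 [16.0, -14.0, -62.0] [567.0, -55.0, 157.0] [149 146 136]
345 190 [39.0, 11.0, -54.0] [585.0, -83.0, 168.0] [128 128 121]
345 196 [36.0, 11.0, -53.0] [583.0, -83.0, 165.0] [152 151 141]
345 202 [33.0, 11.0, -54.0] [581.0, -83.0, 163.0] [149 148 139]
345 208 [30.0, 12.0, -53.0] [579.0, -83.0, 160.0] [164 165 156]
345 214 [28.0, 11.0, -55.0] [576.0, -82.0, 161.0] [184 188 193]
345 220 [25.0, 11.0, -57.0] [573.0, -81.0, 160.0] [186 188 176]
345 226 [22.0, 11.0, -56.0] [571.0, -81.0, 157.0] [157 153 142]
345 232 [18.0, 12.0, -55.0] [570.0, -81.0, 154.0] [108 104  96]
345 238 [-24.0, 21.0, 39.0] [603.0, -96.0, 58.0] [94 92 84]
345 244 [-31.0, 21.0, 43.0] [601.0, -96.0, 49.0] [51 51 48]
pred bar in tool at 0.2.. [[-11.0, 4.0, -36.0], [22.0, 1.0, -56.0], [57.0, -5.0, -69.0], [94.0, -12.0, -75.0], [132.0, -21.0, -74.0], [168.0, -31.0, -65.0]]
```

The bar is up to θ≈0.2 and riding on the finger as planned. I continue along the arc.

>>> {"api": "send_rows", "payload": {
  "commands": [
    {"tx": 0.0043,"ty": -0.0006,"tz": -0.002,"rx": 0,"ry": 0,"rz": 0},
    {"tx": 0.0087,"ty": -0.0012,"tz": -0.0039,"rx": 0,"ry": 0,"rz": 0},
    {"tx": 0.0131,"ty": -0.0018,"tz": -0.0057,"rx": 0,"ry": 0,"rz": 0},
    {"tx": 0.0176,"ty": -0.0024,"tz": -0.0074,"rx": 0,"ry": 0,"rz": 0},
    {"tx": 0.0221,"ty": -0.0031,"tz": -0.009,"rx": 0,"ry": 0,"rz": 0},
    {"tx": 0.0266,"ty": -0.0039,"tz": -0.0104,"rx": 0,"ry": 0,"rz": 0},
    {"tx": 0.0311,"ty": -0.0046,"tz": -0.0117,"rx": 0,"ry": 0,"rz": 0},
    {"tx": 0.0357,"ty": -0.0054,"tz": -0.013,"rx": 0,"ry": 0,"rz": 0},
    {"tx": 0.0403,"ty": -0.0062,"tz": -0.0141,"rx": 0,"ry": 0,"rz": 0},
    {"tx": 0.045,"ty": -0.007,"tz": -0.0151,"rx": 0,"ry": 0,"rz": 0},
    {"tx": 0.0496,"ty": -0.0079,"tz": -0.016,"rx": 0,"ry": 0,"rz": 0},
    {"tx": 0.0543,"ty": -0.0088,"tz": -0.0168,"rx": 0,"ry": 0,"rz": 0},
    {"tx": 0.059,"ty": -0.0097,"tz": -0.0174,"rx": 0,"ry": 0,"rz": 0},
    {"tx": 0.0636,"ty": -0.0107,"tz": -0.018,"rx": 0,"ry": 0,"rz": 0},
    {"tx": 0.0683,"ty": -0.0117,"tz": -0.0184,"rx": 0,"ry": 0,"rz": 0},
    {"tx": 0.073,"ty": -0.0127,"tz": -0.0187,"rx": 0,"ry": 0,"rz": 0}
  ]
}}

```text
time: 11.4
ee_pos: [638.4, -68.6, 168.1]
tcp_rot: [2.836, -0.249, 1.171]
force: [-1.1, 0.1, -0.7]
grip_width: -0.002
grip_force: 0.5
```

```bash
python3 chk.py
```

```text
11.4 [638.4 -68.6 168.1] [-1.1  0.1 -0.7] [-0.37 -0.17  2.19  0.39  0.38  1.07]
290 190 [39.0, -14.0, -53.0] [631.0, -53.0, 233.0] [214 212 210]
290 196 [36.0, -14.0, -55.0] [628.0, -53.0, 233.0] [213 210 211]
290 202 [33.0, -14.0, -55.0] [626.0, -52.0, 231.0] [189 189 190]
290 208 [31.0, -14.0, -56.0] [623.0, -52.0, 230.0] [187 187 188]
290 214 [28.0, -14.0, -58.0] [621.0, -51.0, 229.0] [178 181 184]
290 220 [25.0, -14.0, -56.0] [619.0, -51.0, 226.0] [157 155 143]
290 226 [23.0, -14.0, -59.0] [616.0, -51.0, 226.0] [219 221 207]
290 232 [22.0, -14.0, -63.0] [612.0, -50.0, 228.0] [219 222 224]
290 238 [19.0, -14.0, -65.0] [609.0, -50.0, 228.0] [216 220 209]
290 244 [16.0, -14.0, -64.0] [608.0, -49.0, 225.0] [190 186 173]
345 190 [38.0, 11.0, -51.0] [628.0, -79.0, 231.0] [181 181 182]
345 196 [35.0, 11.0, -52.0] [625.0, -78.0, 230.0] [158 161 165]
345 202 [-14.0, 27.0, 117.0] [705.0, -108.0, 75.0] [99 97 91]
345 208 [30.0, 11.0, -54.0] [620.0, -77.0, 228.0] [218 217 201]
345 214 [28.0, 11.0, -56.0] [617.0, -77.0, 227.0] [217 221 223]
345 220 [26.0, 11.0, -58.0] [614.0, -76.0, 228.0] [218 220 208]
345 226 [23.0, 11.0, -59.0] [611.0, -75.0, 226.0] [199 196 182]
345 232 [20.0, 11.0, -58.0] [610.0, -75.0, 223.0] [148 145 135]
345 238 [-28.0, 22.0, 49.0] [649.0, -92.0, 114.0] [ 99 100  95]
345 244 [-33.0, 22.0, 48.0] [645.0, -92.0, 110.0] [82 78 77]
pred bar in tool at 0.2.. [[-86.0, 17.0, -18.0], [-53.0, 13.0, -38.0], [-18.0, 8.0, -51.0], [20.0, 1.0, -57.0], [57.0, -8.0, -55.0], [93.0, -19.0, -46.0]]
```

Tracking well at θ≈0.6. I continue past the balance point, slowing at the end.

>>> {"api": "send_rows", "payload": {
  "commands": [
    {"tx": 0.0047,"ty": -0.0011,"tz": -0.0002,"rx": 0,"ry": 0,"rz": 0},
    {"tx": 0.0094,"ty": -0.0022,"tz": -0.0003,"rx": 0,"ry": 0,"rz": 0},
    {"tx": 0.014,"ty": -0.0033,"tz": -0.0002,"rx": 0,"ry": 0,"rz": 0},
    {"tx": 0.0187,"ty": -0.0044,"tz": -0.0001,"rx": 0,"ry": 0,"rz": 0},
    {"tx": 0.0234,"ty": -0.0055,"tz": 0.0002,"rx": 0,"ry": 0,"rz": 0},
    {"tx": 0.028,"ty": -0.0067,"tz": 0.0006,"rx": 0,"ry": 0,"rz": 0},
    {"tx": 0.0326,"ty": -0.0079,"tz": 0.0011,"rx": 0,"ry": 0,"rz": 0},
    {"tx": 0.0373,"ty": -0.0091,"tz": 0.0017,"rx": 0,"ry": 0,"rz": 0},
    {"tx": 0.0418,"ty": -0.0103,"tz": 0.0025,"rx": 0,"ry": 0,"rz": 0},
    {"tx": 0.0464,"ty": -0.0116,"tz": 0.0033,"rx": 0,"ry": 0,"rz": 0},
    {"tx": 0.0509,"ty": -0.0129,"tz": 0.0043,"rx": 0,"ry": 0,"rz": 0},
    {"tx": 0.0554,"ty": -0.0142,"tz": 0.0054,"rx": 0,"ry": 0,"rz": 0},
    {"tx": 0.0599,"ty": -0.0155,"tz": 0.0066,"rx": 0,"ry": 0,"rz": 0},
    {"tx": 0.0643,"ty": -0.0168,"tz": 0.0079,"rx": 0,"ry": 0,"rz": 0},
    {"tx": 0.0687,"ty": -0.0181,"tz": 0.0093,"rx": 0,"ry": 0,"rz": 0},
    {"tx": 0.0731,"ty": -0.0195,"tz": 0.0108,"rx": 0,"ry": 0,"rz": 0},
    {"tx": 0.0774,"ty": -0.0209,"tz": 0.0125,"rx": 0,"ry": 0,"rz": 0},
    {"tx": 0.0816,"ty": -0.0223,"tz": 0.0142,"rx": 0,"ry": 0,"rz": 0},
    {"tx": 0.0816,"ty": -0.0223,"tz": 0.0142,"rx": 0,"ry": 0,"rz": 0},
    {"tx": 0.0816,"ty": -0.0223,"tz": 0.0142,"rx": 0,"ry": 0,"rz": 0}
  ]
}}

```text
time: 13.12
ee_pos: [708.9, -58.5, 215.3]
tcp_rot: [2.836, -0.249, 1.171]
force: [-0.2, -0.4, 0.2]
grip_width: -0.002
grip_force: 0.0
```

```bash
python3 chk.py | awk '/^290|^345/{if(n++%2)next}1'; python3 - <<'E'
from h import *
im,d,W=cloud("scene");cv2.imwrite("pics/s2.png",cv2.resize(im[130:310,160:430,::-1],None,fx=2.8,fy=2.8))
E
```

```text
13.1167 [708.9 -58.5 215.3] [-0.2 -0.4  0.2] [-0.29 -0.04  1.96  0.2   0.45  1.3 ]
290 190 [38.0, -15.0, -49.0] [704.0, -43.0, 277.0] [236 236 234]
290 202 [33.0, -14.0, -55.0] [696.0, -42.0, 278.0] [219 215 200]
290 214 [30.0, -14.0, -62.0] [689.0, -41.0, 280.0] [235 238 241]
290 226 [24.0, -14.0, -62.0] [685.0, -41.0, 276.0] [198 194 180]
290 238 [-95.0, -45.0, 209.0] [795.0, -28.0, 0.0] [206 189 171]
345 190 [39.0, 11.0, -53.0] [697.0, -68.0, 280.0] [236 236 226]
345 202 [34.0, 11.0, -56.0] [692.0, -67.0, 278.0] [236 238 233]
345 214 [27.0, 11.0, -55.0] [688.0, -67.0, 273.0] [150 149 138]
345 226 [-81.0, 38.0, 221.0] [800.0, -112.0, 1.0] [136 124 112]
345 238 [-95.0, 37.0, 208.0] [781.0, -108.0, 1.0] [131 121 109]
pred bar in tool at 0.2.. [[-167.0, 39.0, -32.0], [-135.0, 36.0, -52.0], [-99.0, 30.0, -65.0], [-62.0, 23.0, -71.0], [-24.0, 14.0, -69.0], [12.0, 4.0, -60.0]]
```

View pics/s2.png

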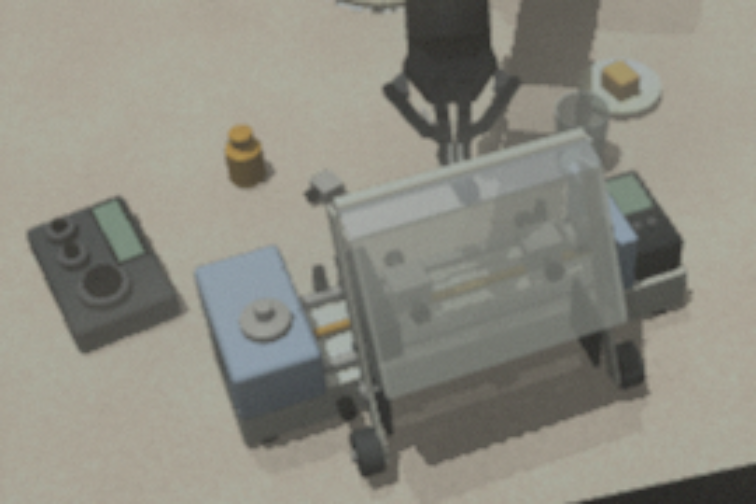

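The guard shows past balance, with the bar in crop from about (335,200) to (585,135), and it is already leaving the fingertips with no contact force. I back straight away toward the robot and let it settle.

>>> {"api": "send_rows", "payload": {
  "commands": [
    {"tx": -0.01,"ty": 0.002,"tz": -0.01,"rx": 0,"ry": 0,"rz": 0},
    {"tx": -0.025,"ty": 0.005,"tz": -0.025,"rx": 0,"ry": 0,"rz": 0},
    {"tx": -0.04,"ty": 0.009,"tz": -0.04,"rx": 0,"ry": 0,"rz": 0},
    {"tx": -0.055,"ty": 0.012,"tz": -0.055,"rx": 0,"ry": 0,"rz": 0},
    {"tx": -0.07,"ty": 0.015,"tz": -0.07,"rx": 0,"ry": 0,"rz": 0},
    {"tx": -0.082,"ty": 0.018,"tz": -0.082,"rx": 0,"ry": 0,"rz": 0},
    {"tx": -0.09,"ty": 0.02,"tz": -0.09,"rx": 0,"ry": 0,"rz": 0},
    {"tx": -0.09,"ty": 0.02,"tz": -0.09,"rx": 0,"ry": 0,"rz": 0},
    {"tx": -0.09,"ty": 0.02,"tz": -0.09,"rx": 0,"ry": 0,"rz": 0},
    {"tx": -0.09,"ty": 0.02,"tz": -0.09,"rx": 0,"ry": 0,"rz": 0},
    {"tx": -0.09,"ty": 0.02,"tz": -0.09,"rx": 0,"ry": 0,"rz": 0},
    {"tx": -0.09,"ty": 0.02,"tz": -0.09,"rx": 0,"ry": 0,"rz": 0},
    {"tx": -0.09,"ty": 0.02,"tz": -0.09,"rx": 0,"ry": 0,"rz": 0},
    {"tx": -0.09,"ty": 0.02,"tz": -0.09,"rx": 0,"ry": 0,"rz": 0},
    {"tx": -0.09,"ty": 0.02,"tz": -0.09,"rx": 0,"ry": 0,"rz": 0},
    {"tx": -0.09,"ty": 0.02,"tz": -0.09,"rx": 0,"ry": 0,"rz": 0},
    {"tx": -0.09,"ty": 0.02,"tz": -0.09,"rx": 0,"ry": 0,"rz": 0},
    {"tx": -0.09,"ty": 0.02,"tz": -0.09,"rx": 0,"ry": 0,"rz": 0},
    {"tx": -0.09,"ty": 0.02,"tz": -0.09,"rx": 0,"ry": 0,"rz": 0},
    {"tx": -0.09,"ty": 0.02,"tz": -0.09,"rx": 0,"ry": 0,"rz": 0}
  ]
}}

```text
time: 14.88
ee_pos: [579.9, -56.2, 215.4]
tcp_rot: [2.836, -0.249, 1.171]
force: [0.3, 0.1, 0.0]
grip_width: 0.002
grip_force: 0.0
```

```bash
python3 - <<'E'
from h import *
# numeric check: highest points of the guard region in the scene cloud, vs predicted bar at 1.6; stop key height; loose items' pixel differences
im,d,W=cloud("scene");z0=np.load("scene.npz");im0=z0["im"]
m=(W[...,2]>230)&(W[...,2]<300)&(abs(W[...,1]+50)<200)&(W[...,0]>640)&(W[...,0]<900)
print(m.sum(),np.percentile(W[m],[5,50,95],axis=0).round(0).tolist() if m.any() else "", bar(1.6).round(0))
im2,d2,W2=cloud("top");k=(np.hypot(W2[...,0]-541,W2[...,1]+395)<10);print("stop z",np.median(W2[k][:,2]))
t0=np.load("top.npz")["im"]
for n,u,v in[("beaker",271,240),("weight",405,268),("jaw",376,248),("plate",246,276),("platen",417,143),("tray",180,220),("driver",325,250)]:
    a=t0[v-14:v+14,u-14:u+14].astype(int);b=im2[v-14:v+14,u-14:u+14];print(n,abs(a-b).mean().round(1))
cv2.imwrite("pics/s3.png",im2[60:310,150:510,::-1].repeat(2,0).repeat(2,1))
print(read_state()["time"],read_state()["ee_pos"])
E
```

```text
2973 [[783.0, -148.0, 235.0], [812.0, -44.0, 268.0], [838.0, 68.0, 287.0]] [786. -41. 279.]
stop z 58.130760800127604
beaker 6.2
weight 6.6
jaw 8.1
plate 7.6
platen 7.4
tray 5.7
driver 50.5
14.9833 [579.86237549 -56.23082244 215.42608052]
```

View pics/s3.png

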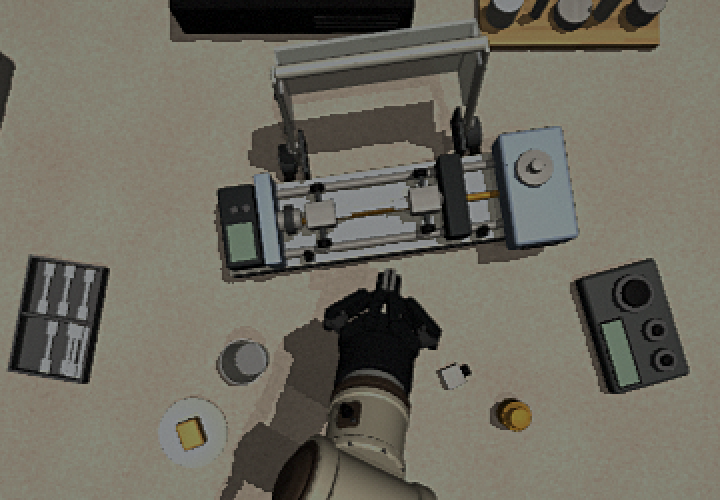

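The guard is fully back on its rear stops: the bar is at x≈786, as predicted for 1.6 rad. The beaker, plate, tray, jaw, weight and platen are unmoved, the stop key has sprung back, and the robot touches nothing. The screwdriver is hidden under the arm in this view, but the arm stayed well above it.

```bash
python3 -c "
from bench import *
print(hand_in())"
```

```text
the job is handed in; nothing more can be done
None
```

The job is handed in at about 15 s: the stop key was pressed fully down, then the guard was pushed past balance and rests on its rear stops; nothing else looked moved, though the screwdriver was hidden under the arm in the last check.

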